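Edge-gluing: close up the joint and offer the F-clamp across it

ROBOT

A 6-joint arm with a two-finger parallel gripper is mounted at the origin on a cart in front of the work surface, level with it; the furniture and walls round the work are solid. World frame = base frame: x ahead of the robot, y to its left, z up, the work surface at z = 0. Lengths are in mm, angles in rad, forces in N, time in s.
With the tool pointing down it reaches from about 300 to 775 mm from the base axis. Payload 14.6 kg.
Tool frame: the origin (TCP) lies between the finger pads; the fingertips stand 17 mm ahead of it and the grasp point (between the pads) lies 2 mm behind it (manip.tip_reach is the distance from the TCP to the fingertips, in mm); z points along the fingers, y is the line along which they close (so a half turn about z gives the same grasp; the last joint's range is limited). The gripper opens to 94 mm and grips with 3 to 60 N. Pads are 16 mm wide; open, the fingers measure 119 mm over their backs; the gripper's body (75 mm by 177 mm) begins 78 mm behind the grasp point.
Start: joints at [1.149, 0.3, 1.521, -0, 1.321, -0.067], TCP at [191.068, 515.735, 222.446] pointing down, gripper open.
Joint ranges: [-3.03, 3.03], [-0.79, 2.21], [0.23, 2.52], [-1.04, 4.18], [0, 3.07], [-2.55, 2.55]. Speed limits (rad/s): [2.22, 2.22, 2.57, 3.14, 3.14, 3.14].

INTERFACE

Orientations are given as [roll, pitch, yaw] about the fixed x, y, z axes, in that order (R = Rz(yaw) Ry(pitch) Rx(roll)).
In Python, from cell import manip, viewer gives the robot as it stands.
- The arm moves only by the tool apply_moves, never from a script. Its argument "moves" is a list of rows, each a list of 3 entries, a list of its own where there are three numbers: the shift along the tool's x, y, z each as a share of 0.25 m, from -1 to 1, then the turn, a rotation vector about the tool's x, y, z each as a share of pi rad, from -1 to 1, then the closure, from 0 (fully open) to 1 (shut). In form: [[[dx, dy, dz], [wx, wy, wz], grip], ...]. A call has 1 to 12 rows; each row is the pose to reach, as a shift and turn from the pose commanded when the call began, along the tool's axes at that moment, turning the shorter way round; what a row does not reach only later rows make up. A row lasts 1/12 s, in which the tool goes at most 41.7 mm and 7.16 degrees, less where a joint would pass 70% of its speed; a pose out of reach is approached as far as the arm can. A call with a number of a shift or a turn outside -1 to 1 is refused whole. A call with a gripper value outside its range is refused whole. The fingers move at their own pace and stop on an object; "squeeze" is the grip in N (left out, the last holds). Time passes only in rows, so rows that repeat a pose let the fingers close. It gives the time, the measured TCP pose, the force, the opening and the grip force at its end, in the units of the state.
- manip.read_state(): the state, without advancing time (a new reading comes with each control period).
- viewer.camera(name): name is "scene" or "top" or "wrist"; returns the picture (400x640x3 uint8, blue, green, red); there is no depth.
- viewer.camera_info(name): a dict with "camera_matrix" (3x3 intrinsics, pixels), "R" (3x3) and "t" (3): a world point X has camera coordinates R X + t. Camera axes: x right, y down, z forward; pixel columns grow to the right and rows downward; lengths in mm; the calibration is good to about 2 mm. The wrist camera is an equidistant fisheye: a pixel r from the principal point sees the ray r / f radians off the axis. A picture is of the moment at which its call begins: read the wrist's pose just before it. camera_info takes no time and is no camera call; for the wrist camera it gives the pose at the moment of the call.
- manip.sign_off(): hands the job in; it is judged then, once.
The state is a dict: "clock": time; "joints": joint angles; "qd": joint speeds; "effort": joint torques, N m; "eef_pos": TCP position; "eef_rot": TCP orientation; "wrist_force": force on the tool from outside, world axes, zero at the start; "moment": the same for the moment, N m; "finger_gap": finger opening in mm; "finger_force": force on a finger pad.
Only numpy, scipy, OpenCV 4.12 (cv2) and the standard library are available. Lean on these libraries where they do the work, as an engineer would, in place of code of your own. Each camera call takes 0.05 s, during which the arm holds its last target. There are 200 camera calls.

TASK

Lay the loose offcut across the two raised bearers and slide it up flush against the dark strip, ends level, and let go of it. Then draw the F-clamp out of its sloping stand, turn it so that its bar is level with the jaws hanging down, and hold it squarely across the middle of the joint, one jaw pad beside the offcut's outer edge and the other beside the strip's, touching neither the work nor the bearers, so that I can wind up the screw; finish while still holding it there. Leave the loose glue bottle and tape measure where they are.

Things in the scene. Friction and masses are not known exactly. Their poses are not given: they have to be found in the camera images.
- offcut: Loose brown wooden offcut, a plain block 45 wide (x) x 140 long (y) x 32 high (z) mm, 0.11 kg, lying flat on the bench between the stand and the bearers. Origin: centre of its underside, z up. Grip it across its 45 mm width.
- bearers: Two parallel light battens on edge, fixed to the bench, each 20 wide, 60 high, 185 mm long, at y = +45 and -45 mm; between them only two ties, 27 mm high. Origin: on the bench, midway between them, under the middle of the finished work. x runs along the battens to the strip, away from the robot; z up. Tops: z = 60, x = -130 to +55 mm. The offcut slides along them when pushed.
- strip_face (a point): On the bearers' tops (z = 60 mm), at the foot and mid-length of the robot-side face of the dark strip fixed across them: 18 thick, 140 long (y -70 to +70), 32 mm high, at bearers' x = +13 to +31 mm. Behind it on each batten a stop block, 20 mm wide, 22 high. The offcut slid flush has its centre 22 mm to the robot's side of this point, its long side along y.
- work_middle (a point): Middle of the top of the finished work (offcut flush with strip, together 62 mm wide, x -31 to +31 mm), 92 mm above the bench, straight above the bearers' origin.
- stand: Sloping plywood clamp stand, fixed: a leaning block with three sockets side by side, 40 mm apart, the clamp in the middle one. Origin: on the bench, in the middle socket's plane; x points the way it leans (away from the robot), z up. The sockets rise at 45 degrees, outward direction (0.707, 0, 0.707). Side boards: x -70 to +46, y -72 to +72 mm, highest (146 mm) at x = +6.
- slot_floor (a point): Centre of the floor of the stand's middle socket, 75 mm above the bench. The socket is 13 mm wide, 23 mm high and 70 mm deep along the slope; the clamp's bar (10 x 20 mm) sits in it loosely and touches its floor.
- clamp: F-clamp, 0.4 kg, rigid. Steel bar 10 thick (y) x 20 mm (z), x -190 (tail, in the socket) to +66 mm. Origin: on the bar's axis, midway between the pads; x to the fixed jaw, z away from the jaws. Bar free to grip by its 10 mm from x = -80 to +45; centre of mass about x = -50, z = -18. In the stand the bar slopes up at about 43 degrees, jaws on its under side, pointing away from the robot and down.
- clamp_mouth (a point): Midway between the clamp's pad faces (at x = -48 and +48 mm, 22 mm across), 55 mm from the bar's middle line towards the jaws. Dark jaws behind the pads, x +50 to +73 (fixed) and -108 to -82 mm (sliding), reach z = -68 mm; the spindle's wooden handle, 26 mm thick, x -184 to -118 mm, z = -55 mm, lies under the bar's tail.
- clamp_tail (a point): Centre of the plain tail end of the clamp's bar, 190 mm from its origin.
- glue_bottle: White glue bottle with an orange nozzle, 59 mm across, 174 mm tall, standing loose; a bystander. Origin: centre of its underside.
- tape_measure: Yellow tape measure, 35 x 84 x 69 mm, loose; a bystander. Origin: centre of its underside.

How it is judged (in metres and radians):
On the way, in this order (a step that is already met when the one before it is completed fails the run):
1. the offcut lies on both bearers, flush against the strip with ends level, let go (x of offcut in the frame of bearers between -0.0125 and -0.0055 m and y of offcut in the frame of bearers between -0.02 and 0.02 m and z of offcut in the frame of bearers between 0.056 and 0.065 m and angle between offcut's own z axis and vertical below 0.06 rad and angle between the x axis of offcut and the x axis of bearers, either way round below 0.07 rad and contact force between the fingers and offcut below 0.1 N), for 0.2 s.
2. the clamp is drawn clear of its socket and held by the gripper (distance between clamp_tail and slot_floor above 0.08 m and contact force between clamp and stand below 0.1 N and contact force between the fingers and clamp above 1 N and height (world z) of clamp above 0.1 m), for 0.2 s.
At the end, for the whole second after the job is handed in: Offcut on both bearers, let go, within 3.5 mm of flush, 4 deg, ends within 20 mm. Clamp held still, jaws down, level and square within 9 deg; point between its pads within 14 mm of mid-width, 30 mm of mid-length, 12 to 42 mm below the work's top; it touches only the fingers (all of step 1 and x of clamp_mouth in the frame of bearers between -0.014 and 0.014 m and y of clamp_mouth in the frame of bearers between -0.03 and 0.03 m and z of clamp_mouth in the frame of bearers between 0.05 and 0.08 m and angle between clamp's own z axis and vertical below 0.16 rad and angle between the x axis of clamp and the x axis of bearers, either way round below 0.16 rad and height (world z) of clamp above 0.1 m and contact force between the fingers and clamp above 1 N and contact force between clamp and offcut below 0.3 N and contact force between clamp and bearers below 0.3 N and contact force between clamp and stand below 0.1 N and linear speed of clamp below 0.02 m/s); the arm keeps its last pose, push and grip.
It fails at once if a bystander (glue bottle, tape measure) is shifted by more than 30 mm or the glue bottle is knocked over (distance of any of glue_bottle, tape_measure from where it was at the start of the episode above 0.03 m or angle between glue_bottle's own z axis and vertical above 0.5 rad).
It also fails if it takes over 72 s, if anything falls off the work surface, if the arm or the gripper's body presses on something with over 40 N, if the wrist force passes 120 N, or if a joint passes its speed limit or range.

## Working session

There is one attempt and no reset: what is moved stays moved. The work goes in short steps, Python scripts to look and compute and a tool call to move; the robot and the scene stay as the last step left them, time stands still between calls to the robot, and variables do not carry over. Pictures are saved under pics/ and viewed, at most 10 in all, crops included, and the job is handed in when it is done.

Besides the shell and the picture viewer there is one more tool, called after "Emit:" by a JSON object that holds its "api" and its "payload", one argument or row to a line. apply_moves: Moves the arm, as the interface text tells. Shift numbers are shares of 0.25 m and turn numbers shares of pi rad, none past 1 either way. Its arguments: {"type":"object","properties":{"moves":{"type":"array"},"squeeze":{"type":"number"}},"required":["moves"]}

```bash
ls; mkdir -p pics
python3 - <<'E'
from cell import manip, viewer
import cv2
for n in("scene","top"):
    cv2.imwrite(f"pics/{n}0.png",viewer.camera(n)); i=viewer.camera_info(n)
    print(n,i)
print(manip.read_state())
E
```

```text
pics
scene {'camera_matrix': array([[375.07414433,   0.        , 323.80054702],
       [  0.        , 375.07414433, 195.85085111],
       [  0.        ,   0.        ,   1.        ]]), 'R': array([[ 0.64706093, -0.762078  ,  0.02343649],
       [-0.44909321, -0.40579385, -0.79601925],
       [ 0.61613914,  0.50454779, -0.6048174 ]]), 't': array([-374.03752264,  359.49723916,  794.63993899])}
top {'camera_matrix': array([[448.26437292,   0.        , 315.31510264],
       [  0.        , 448.26437292, 199.63794182],
       [  0.        ,   0.        ,   1.        ]]), 'R': array([[-0.00986358, -0.99994742, -0.00280616],
       [-0.9942799 ,  0.01010606, -0.10632662],
       [ 0.10634939,  0.00174135, -0.9943273 ]]), 't': array([  21.54950857,  569.85268285, 1156.70998258])}
{'clock': 0.1, 'joints': array([ 1.14938572e+00,  3.00392616e-01,  1.52149850e+00,  1.12026912e-05,
        1.32072169e+00, -6.65746873e-02]), 'qd': array([ 8.67002219e-05, -1.30162113e-03, -3.03341009e-03, -8.17461898e-04,
        5.72267326e-04, -3.72322767e-04]), 'effort': array([ 9.70802503e-04, -5.32635784e+01, -3.53286624e+01,  7.09152664e-02,
        2.34829268e-02, -1.92022654e-06]), 'eef_pos': array([190.98882655, 515.54458997, 221.96431296]), 'eef_rot': array([-3.14057549e+00, -7.86930496e-05,  2.78675392e+00]), 'wrist_force': array([-0.28399454, -0.39939932, -0.30948596]), 'moment': array([-0.0337619 ,  0.01255154,  0.02621497]), 'finger_force': 0.0, 'finger_gap': 93.69465290129726}
```

View pics/scene0.png

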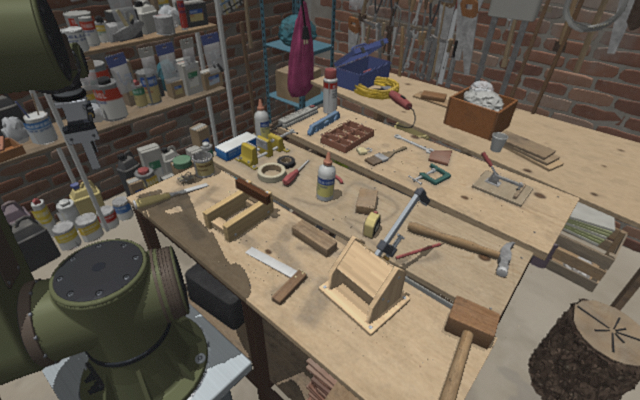

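View pics/top0.png

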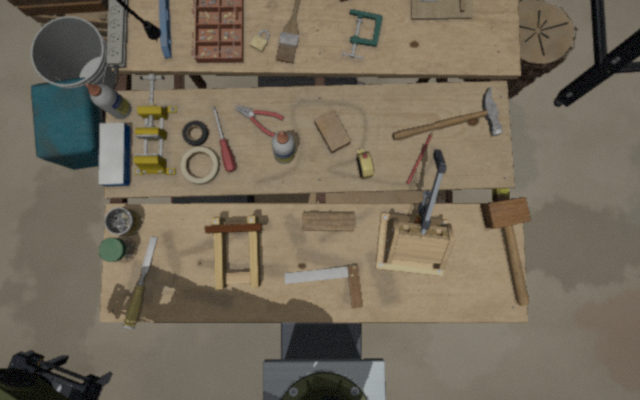

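The scene shows the bearers at (238,210), the offcut at (315,237) and the stand with its clamp at (370,270). In the top view the bearers are at (238,250), the offcut at (328,220), the stand at (415,243) and the jaw end at (438,158). The bottle is at (283,143) and the tape at (365,165).

Run:
```python
import cv2
a=cv2.imread("pics/top0.png")[140:295,195:460]
cv2.imwrite("pics/topc.png",cv2.resize(a,None,fx=3,fy=3,interpolation=cv2.INTER_CUBIC))
a=cv2.imread("pics/scene0.png")[165:335,195:450]
cv2.imwrite("pics/scenec.png",cv2.resize(a,None,fx=3,fy=3,interpolation=cv2.INTER_CUBIC))
```

```text
(no output)
```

View pics/topc.png

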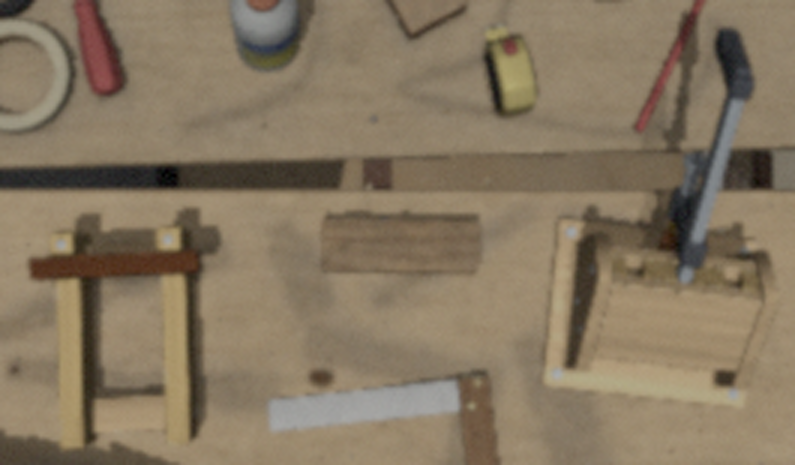

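View pics/scenec.png

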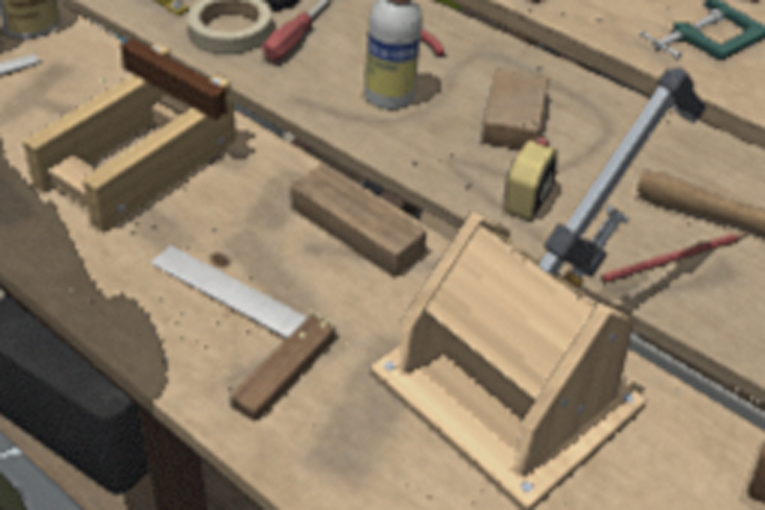

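The crops show, in 3x-crop pixels:
- **Offcut, top face:** (322,215) to (478,271).
- **Strip, front top edge:** (32,278) to (198,270).
- **Batten front ends:** (75,445) and (179,440).
- **Bar:** (687,270) to (741,92).
- **Stand, base front edge:** (548,383) to (743,400).

```bash
cat > h.py <<'E'
import numpy as np, cv2
from scipy.spatial.transform import Rotation as Ro
from cell import manip, viewer
def ray(n,uv):
    i=viewer.camera_info(n);R=i["R"];d=R.T@np.linalg.inv(i["camera_matrix"])@np.r_[uv,1.]
    return -R.T@i["t"],d/np.linalg.norm(d)
def onz(n,uv,z):
    c,d=ray(n,uv);return c+d*(z-c[2])/d[2]
def tri(a,b):
    c1,d1=ray("top",a);c2,d2=ray("scene",b)
    s=np.linalg.lstsq(np.c_[d1,-d2],c2-c1,rcond=None)[0]
    p,q=c1+d1*s[0],c2+d2*s[1];return (p+q)/2,np.linalg.norm(p-q)
def pose():
    s=manip.read_state();return s["eef_pos"],Ro.from_euler("xyz",s["eef_rot"])
def move(p,rot,base=None):
    """row numbers to reach world pose p (mm), rot from base (pos,rot)"""
    q,r=base or pose()
    return (r.inv().apply(np.array(p)-q)/250).round(4),((r.inv()*rot).as_rotvec()/np.pi).round(4)
E
python3 - <<'E'
from h import *
np.set_printoptions(precision=1,suppress=True)
T=lambda x,y:(x/3+195-.33,y/3+140-.33)
S=lambda x,y:(x/3+195-.33,y/3+165-.33)
print("offcut",[onz("top",T(*p),32) for p in[(322,215),(479,215),(479,272),(322,272)]])
print("strip front top",[onz("top",T(*p),92) for p in[(32,278),(199,270)]])
print("strip back top",[onz("top",T(*p),92) for p in[(31,261),(197,252)]])
print("bearer fronts z60",[onz("top",T(*p),60) for p in[(63,446),(86,445),(168,440),(189,439)]])
print("base front",[onz("top",T(*p),10) for p in[(546,384),(741,403),(558,218)]])
print("sideboard tops146",[onz("top",T(*p),146) for p in[(600,247),(768,252)]])
for a,b in[((687,270),(549,266)),((741,92),(668,88)),((728,38),(685,76))]:print("tri",tri(T(*a),S(*b)))
print("scene strip",[onz("scene",S(*p),92) for p in[(124,42),(224,86)]])
print("scene offcut",[onz("scene",S(*p),32) for p in[(292,190),(396,250),(426,232),(322,167)]])
print("bottle/tape",onz("top",T(262,40),60),onz("top",T(512,80),69))
E
```

```text
offcut [array([539.2,  51.3,  32. ]), array([537.8, -86.7,  32. ]), array([487.8, -85.8,  32. ]), array([489.2,  51.6,  32. ])]
strip front top [array([484.3, 290.6,  92. ]), array([489.5, 151.9,  92. ])]
strip back top [array([498.4, 291.7,  92. ]), array([504.5, 153.6,  92. ])]
bearer fronts z60 [array([343.8, 270.1,  60. ]), array([344.4, 250.7,  60. ]), array([347.9, 181.5,  60. ]), array([348.6, 163.8,  60. ])]
base front [array([ 389.3, -144.9,   10. ]), array([ 371. , -316.4,   10. ]), array([ 536.2, -159.2,   10. ])]
sideboard tops146 [array([ 502.3, -172.3,  146. ]), array([ 497.1, -305. ,  146. ])]
tri (array([ 483.9, -243.8,  131.5]), np.float64(0.27153048024718307))
tri (array([ 607.7, -259.4,  246.7]), np.float64(1.829220464958554))
tri (array([ 650.2, -254.8,  233.2]), np.float64(2.876537244645121))
scene strip [array([491.9, 295.5,  92. ]), array([509.3, 160.5,  92. ])]
scene offcut [array([489.7,  48.5,  32. ]), array([494.6, -80.4,  32. ]), array([531.5, -86.2,  32. ]), array([534.3,  50. ,  32. ])]
bottle/tape [690.2 101.6  60. ] [ 651.  -114.2   69. ]
```

Run:
```python
from h import *
D=lambda y:Ro.from_euler("xyz",[np.pi,0,y])
P=[([370,275,222],D(2.1)),([500,60,200],D(1.56)),([513,-17,100],D(1.56))]
b=None
for p,r in P: print(*move(p,r,b)); b=(np.array(p),r)
```

```text
[-1.0057e+00 -6.5350e-01  4.0000e-04] [-3.000e-04  1.000e-04  2.186e-01]
[-1.0049  0.0147  0.088 ] [ 0.     -0.      0.1719]
[-0.3074  0.0553  0.4   ] [0. 0. 0.]
```

Emit:
{"api": "apply_moves", "payload": {
  "moves": [
    [[-1, -0.65, 0], [0, 0, 0.219], 0],
    [[-1, -0.65, 0], [0, 0, 0.219], 0],
    [[-1, -0.65, 0], [0, 0, 0.219], 0],
    [[-1, -0.65, 0], [0, 0, 0.219], 0],
    [[-1, -0.65, 0], [0, 0, 0.219], 0],
    [[-1, -0.65, 0], [0, 0, 0.219], 0],
    [[-1, -0.65, 0], [0, 0, 0.219], 0],
    [[-1, -0.65, 0], [0, 0, 0.219], 0],
    [[-1, -0.65, 0], [0, 0, 0.219], 0]
  ]
}}

```text
clock: 0.85
eef_pos: [370.1, 274.9, 222.3]
eef_rot: [-3.141, 0.0, 2.095]
wrist_force: [0.4, 0.9, -0.1]
finger_gap: 94.3
finger_force: 0.0
```

Emit:
{"api": "apply_moves", "payload": {
  "moves": [
    [[-1, 0.015, 0.09], [0, 0, 0.172], 0],
    [[-1, 0.015, 0.09], [0, 0, 0.172], 0],
    [[-1, 0.015, 0.09], [0, 0, 0.172], 0],
    [[-1, 0.015, 0.09], [0, 0, 0.172], 0],
    [[-1, 0.015, 0.09], [0, 0, 0.172], 0],
    [[-1, 0.015, 0.09], [0, 0, 0.172], 0],
    [[-1, 0.015, 0.09], [0, 0, 0.172], 0],
    [[-1, 0.015, 0.09], [0, 0, 0.172], 0],
    [[-1, 0.015, 0.09], [0, 0, 0.172], 0]
  ]
}}

```text
clock: 1.6
eef_pos: [497.8, 63.8, 199.7]
eef_rot: [-3.141, -0.0, 1.559]
wrist_force: [0.1, -0.1, 0.3]
finger_gap: 93.9
finger_force: 0.0
```

Run:
```python
from h import *
D=lambda y:Ro.from_euler("xyz",[np.pi,0,y])
print(pose()[0],manip.read_state()["eef_rot"])
b=None
for p,r in [([513,-17,22],D(1.56))]: print(*move(p,r,b))
cv2.imwrite("pics/w1.png",viewer.camera("wrist")); print(viewer.camera_info("wrist"))
```

```text
[497.83779141  63.80202524 199.70067013] [-3.14086357e+00 -2.44158688e-04  1.55937539e+00]
[-0.3227  0.0649  0.7107] [-0.0002 -0.0001 -0.0002]
{'camera_matrix': array([[309.70691629,   0.        , 316.76646747],
       [  0.        , 309.70691629, 198.84000373],
       [  0.        ,   0.        ,   1.        ]]), 'R': array([[ 9.99951337e-01, -9.86340677e-03,  1.89681310e-04],
       [-9.59413407e-03, -9.67816441e-01,  2.51474233e-01],
       [-2.29681597e-03, -2.51463816e-01, -9.67863975e-01]]), 't': array([-497.67355148,   45.97783435,  386.31171677])}
```

View pics/w1.png

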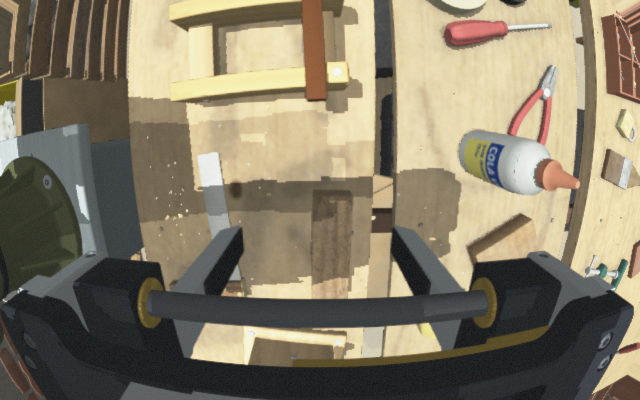

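The offcut lies between the fingers at (331,235), which agrees with x≈513. Descending and gripping.

Emit:
{"api": "apply_moves", "payload": {
  "moves": [
    [[-0.32, 0.065, 0.3], [0, 0, 0], 0],
    [[-0.32, 0.065, 0.3], [0, 0, 0], 0],
    [[-0.32, 0.065, 0.3], [0, 0, 0], 0],
    [[-0.32, 0.065, 0.6], [0, 0, 0], 0],
    [[-0.32, 0.065, 0.6], [0, 0, 0], 0],
    [[-0.32, 0.065, 0.71], [0, 0, 0], 0],
    [[-0.32, 0.065, 0.71], [0, 0, 0], 0.3],
    [[-0.32, 0.065, 0.71], [0, 0, 0], 0.8],
    [[-0.32, 0.065, 0.71], [0, 0, 0], 0.8],
    [[-0.32, 0.065, 0.71], [0, 0, 0], 0.8],
    [[-0.32, 0.065, 0.71], [0, 0, 0], 0.8],
    [[-0.32, 0.065, 0.71], [0, 0, 0], 0.8]
  ],
  "squeeze": 20
}}

```text
clock: 2.65
eef_pos: [513.7, -17.4, 23.0]
eef_rot: [3.141, 0.0, 1.559]
wrist_force: [-0.3, 0.0, 0.9]
finger_gap: 57.5
finger_force: 0.0
```

Run:
```python
from h import *
s=manip.read_state();print(s["eef_pos"],s["finger_gap"],s["finger_force"])
np.set_printoptions(precision=1,suppress=True)
# strip from w1 wrist image (red-brown mask), pose of that picture
im=cv2.imread("pics/w1.png").astype(int)[:110,290:360]
m=((im[...,2]>im[...,0]*2)&(im[...,2]<150)&(im[...,2]>40)).astype(np.uint8)
c=max(cv2.findContours(m,0,2)[0],key=cv2.contourArea).reshape(-1,2)+[290,0]
K=(309.707,316.766,198.84)
R=np.array([[.999951337,-.00986340677,.00018968131],[-.00959413407,-.967816441,.251474233],[-.00229681597,-.251463816,-.967863975]]);t=np.array([-497.67355,45.977834,386.311717])
def w(uv,z):
    v=np.array([uv[0]-K[1],uv[1]-K[2]])/K[0];th=np.hypot(*v);d=R.T@np.r_[v/th*np.sin(th),np.cos(th)];C=-R.T@t;return C+d*(z-C[2])/d[2]
print(c.min(0),c.max(0))
for v in (20,50,80):
    u=c[abs(c[:,1]-v)<3][:,0];print(v,u.min(),u.max(),w((u.min(),v),92),w((u.max(),v),92))
print(w((c[c[:,1]==c[:,1].max()][0]),92))
D=lambda y:Ro.from_euler("xyz",[np.pi,0,y])
b=None
for p,r in [([480,-10,130],D(1.58)),([415,219,150],D(1.608)),([415,219,82.5],D(1.608))]: print(*move(p,r,b));b=(np.array(p),r)
```

```text
[513.67276487 -17.43505163  23.03312593] 57.491414593103755 0.0
[301   0] [326  99]
20 303 322 [487.9 227.5  92. ] [504.5 227.3  92. ]
50 305 308 [489.5 199.2  92. ] [492.1 199.1  92. ]
80 310 312 [493.6 172.   92. ] [495.3 172.   92. ]
[491.7 155.3  92. ]
[ 0.  -0.1 -0.4] [ 0.  0. -0.]
[ 0.9 -0.3 -0.1] [ 0.  0. -0.]
[ 0.  -0.   0.3] [0. 0. 0.]
```

Emit:
{"api": "apply_moves", "payload": {
  "moves": [
    [[0, 0, 0], [0, 0, 0], 0.8],
    [[0, 0, 0], [0, 0, 0], 0.8],
    [[0, 0, 0], [0, 0, 0], 0.8],
    [[0, 0, 0], [0, 0, 0], 0.8],
    [[0, 0, 0], [0, 0, 0], 0.8],
    [[0, 0, -0.2], [0, 0, 0], 0.8],
    [[0, 0, -0.45], [0, 0, 0], 0.8],
    [[0, 0, -0.45], [0, 0, 0], 0.8],
    [[0, 0, -0.45], [0, 0, 0], 0.8],
    [[0, 0, -0.45], [0, 0, 0], 0.8]
  ]
}}

```text
clock: 3.48
eef_pos: [514.0, -17.9, 135.9]
eef_rot: [3.139, 0.0, 1.558]
wrist_force: [-0.5, -0.6, -1.4]
finger_gap: 44.8
finger_force: 20.0
```

Run:
```python
from h import *
s=manip.read_state();print(s["eef_pos"],s["eef_rot"],s["finger_gap"],s["finger_force"])
D=lambda y:Ro.from_euler("xyz",[np.pi,0,y])
b=None
for p,r in [([415,219,145],D(1.607)),([415,219,82.5],D(1.607))]: print(*move(p,r,b));b=(np.array(p),r)
```

```text
[513.96728241 -17.86363797 135.88241838] [3.13896224e+00 3.08279899e-04 1.55841000e+00] 44.8495870530037 19.95903342962265
[ 0.9425 -0.4075 -0.0378] [ 0.0008  0.0001 -0.0155]
[ 0.   -0.    0.25] [0. 0. 0.]
```

Emit:
{"api": "apply_moves", "payload": {
  "moves": [
    [[0.94, -0.41, -0.04], [0, 0, -0.0155], 0.8],
    [[0.94, -0.41, -0.04], [0, 0, -0.0155], 0.8],
    [[0.94, -0.41, -0.04], [0, 0, -0.0155], 0.8],
    [[0.94, -0.41, -0.04], [0, 0, -0.0155], 0.8],
    [[0.94, -0.41, -0.04], [0, 0, -0.0155], 0.8],
    [[0.94, -0.41, -0.04], [0, 0, -0.0155], 0.8],
    [[0.94, -0.41, -0.04], [0, 0, -0.0155], 0.8],
    [[0.94, -0.41, -0.04], [0, 0, -0.0155], 0.8],
    [[0.94, -0.41, 0.1], [0, 0, -0.0155], 0.8],
    [[0.94, -0.41, 0.18], [0, 0, -0.0155], 0.8],
    [[0.94, -0.41, 0.2], [0, 0, -0.0155], 0.8]
  ]
}}

```text
clock: 4.4
eef_pos: [412.7, 216.6, 81.7]
eef_rot: [-3.136, 0.002, 1.606]
wrist_force: [-14.3, -3.7, 29.4]
finger_gap: 44.9
finger_force: 20.0
```

Run:
```python
from h import *
s=manip.read_state();print(s["eef_pos"],s["eef_rot"],s["wrist_force"],s["finger_gap"])
```

```text
[412.70251607 216.62910527  81.74859633] [-3.13605931e+00  2.19929445e-03  1.60586273e+00] [-14.2798517   -3.70985551  29.38654784] 44.9400945211708
```

Emit:
{"api": "apply_moves", "payload": {
  "moves": [
    [[0, 0, -0.004], [0, 0, 0], 0.3],
    [[0, 0, -0.004], [0, 0, 0], 0.3],
    [[0, 0, -0.004], [0, 0, 0], 0.3],
    [[0, 0, -0.004], [0, 0, 0], 0.3],
    [[0, 0, -0.004], [0, 0, 0], 0.3],
    [[0, 0, -0.1], [0, 0, 0], 0.3],
    [[0, 0, -0.3], [0, 0, 0], 0.3],
    [[0, 0, -0.3], [0, 0, 0], 0.3],
    [[0, 0, -0.3], [0, 0, 0], 0.3],
    [[0, 0, -0.3], [0, 0, 0], 0.3]
  ]
}}

```text
clock: 5.23
eef_pos: [413.9, 218.4, 159.9]
eef_rot: [3.141, -0.0, 1.607]
wrist_force: [-0.2, 0.4, 0.5]
finger_gap: 65.6
finger_force: 0.0
```

Run:
```python
from h import *
s=manip.read_state();print(s["eef_pos"],s["eef_rot"],s["wrist_force"],s["finger_gap"])
cv2.imwrite("pics/w2.png",viewer.camera("wrist"));cv2.imwrite("pics/t2.png",viewer.camera("top"))
print(viewer.camera_info("wrist"))
```

```text
[413.91895394 218.44517576 159.89823809] [ 3.14074454e+00 -2.96350108e-04  1.60712217e+00] [-0.24385233  0.37250968  0.50605412] 65.63738910986528
{'camera_matrix': array([[309.70691629,   0.        , 316.76646747],
       [  0.        , 309.70691629, 198.84000373],
       [  0.        ,   0.        ,   1.        ]]), 'R': array([[ 0.99931618,  0.03695757, -0.00114261],
       [ 0.03604934, -0.96695523,  0.2523847 ],
       [ 0.00822268, -0.25225331, -0.9676263 ]]), 't': array([-421.52281545,  185.46312414,  380.78454388])}
```

View pics/w2.png

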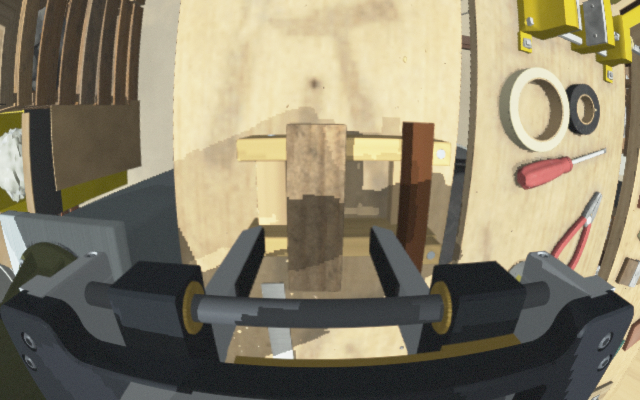

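The offcut lies across both bearers (u 287–344). The strip face is at u≈402 and parallel to it, with the far ends level (v≈124 against 122). Next I turn the tool 90° and go behind the offcut to push.

Run:
```python
from h import *
D=lambda y:Ro.from_euler("xyz",[np.pi,0,y])
np.set_printoptions(precision=4,suppress=True)
i=viewer.camera_info("wrist");R,t=i["R"],i["t"]
def w(uv,z):
    v=(np.array(uv)-[316.766,198.84])/309.707;th=np.hypot(*v);d=R.T@np.r_[v/th*np.sin(th),np.cos(th)];C=-R.T@t;return C+d*(z-C[2])/d[2]
for n,p in dict(strip_far=(402,124),strip_mid=(402,215),off_fr=(344,125),off_fl=(287,125),off_near_r=(342,290),off_near_l=(288,290)).items(): print(n,w(p,92))
b=None
for p,r in [([345,216,160],D(0.036)),([345,216,86],D(0.036)),([436,219.5,86],D(.036))]: print(*move(p,r,b));b=(np.array(p),r)
```

```text
strip_far [475.1855 291.6559  92.    ]
strip_mid [481.6742 220.4649  92.    ]
off_fr [431.2909 288.0064  92.    ]
off_fl [389.4186 286.4844  92.    ]
off_near_r [437.9669 151.3237  92.    ]
off_near_l [391.6858 149.5187  92.    ]
[ 0.0009 -0.2738 -0.0046] [-0.0003  0.0006  0.5001]
[ 0.    -0.     0.296] [0. 0. 0.]
[ 0.3643 -0.0009 -0.    ] [0. 0. 0.]
```

Emit:
{"api": "apply_moves", "payload": {
  "moves": [
    [[0, -0.27, 0], [0, 0, 0.5], 0.3],
    [[0, -0.27, 0], [0, 0, 0.5], 0.3],
    [[0, -0.27, 0], [0, 0, 0.5], 0.3],
    [[0, -0.27, 0], [0, 0, 0.5], 0.3],
    [[0, -0.27, 0], [0, 0, 0.5], 0.3],
    [[0, -0.27, 0], [0, 0, 0.5], 0.3],
    [[0, -0.27, 0], [0, 0, 0.5], 0.3],
    [[0, -0.27, 0], [0, 0, 0.5], 0.3],
    [[0, -0.27, 0], [0, 0, 0.5], 0.3],
    [[0, -0.27, 0], [0, 0, 0.5], 0.3],
    [[0, -0.27, 0], [0, 0, 0.5], 0.3],
    [[0, -0.27, 0], [0, 0, 0.5], 0.3]
  ]
}}

```text
clock: 6.33
eef_pos: [346.0, 215.8, 158.7]
eef_rot: [3.141, 0.002, 0.101]
wrist_force: [0.5, -0.4, -0.1]
finger_gap: 66.1
finger_force: 0.0
```

Emit:
{"api": "apply_moves", "payload": {
  "moves": [
    [[0, 0, 0], [0, 0, 0.022], 0.3],
    [[0, 0, 0], [0, 0, 0.022], 0.3],
    [[0, 0, 0], [0, 0, 0.022], 0.3]
  ]
}}

```text
clock: 6.58
eef_pos: [346.1, 215.9, 159.1]
eef_rot: [3.141, 0.001, 0.041]
wrist_force: [0.6, -0.1, 0.1]
finger_gap: 65.6
finger_force: 0.0
```

Run:
```python
from h import *
D=lambda y:Ro.from_euler("xyz",[np.pi,0,y])
s=manip.read_state();print(s["eef_pos"],s["eef_rot"],s["joints"],s["finger_gap"])
b=None
for p,r in [([350,216,86],D(0.036))]: print(*move(p,r,b))
```

```text
[346.13426071 215.87033025 159.09606248] [3.14089569e+00 1.47596583e-03 4.05952225e-02] [ 4.67808315e-01  5.16954098e-02  1.97073018e+00 -2.52937226e-05
  1.12079915e+00  1.99801993e+00] 65.63907655898005
[ 1.590e-02 -1.000e-04  2.924e-01] [0.0002 0.0005 0.0015]
```

Down, then push forward to about x=425 first.

Emit:
{"api": "apply_moves", "payload": {
  "moves": [
    [[0, 0, 0.15], [0, 0, 0], 0.3],
    [[0, 0, 0.28], [0, 0, 0], 0.3],
    [[0, 0, 0.285], [0, 0, 0], 0.3],
    [[0.05, 0, 0.285], [0, 0, 0], 0.3],
    [[0.1, 0, 0.285], [0, 0, 0], 0.3],
    [[0.15, 0, 0.285], [0, 0, 0], 0.3],
    [[0.19, 0, 0.285], [0, 0, 0], 0.3],
    [[0.22, 0, 0.285], [0, 0, 0], 0.3],
    [[0.25, 0, 0.285], [0, 0, 0], 0.3],
    [[0.28, 0, 0.285], [0, 0, 0], 0.3],
    [[0.31, 0, 0.285], [0, 0, 0], 0.3],
    [[0.31, 0, 0.285], [0, 0, 0], 0.3]
  ]
}}

```text
clock: 7.58
eef_pos: [425.0, 219.0, 88.8]
eef_rot: [-3.141, -0.001, 0.038]
wrist_force: [-0.6, -0.0, 0.5]
finger_gap: 65.9
finger_force: 0.0
```

Emit:
{"api": "apply_moves", "payload": {
  "moves": [
    [[0.01, 0, 0], [0, 0, 0], 0.3],
    [[0.02, 0, 0], [0, 0, 0], 0.3],
    [[0.03, 0, 0], [0, 0, 0], 0.3],
    [[0.03, 0, 0], [0, 0, 0], 0.3]
  ]
}}

```text
clock: 7.92
eef_pos: [431.7, 219.3, 88.7]
eef_rot: [-3.142, -0.0, 0.038]
wrist_force: [-1.1, -0.1, -0.3]
finger_gap: 65.6
finger_force: 0.0
```

Emit:
{"api": "apply_moves", "payload": {
  "moves": [
    [[0.01, 0, 0], [0, 0, 0], 0.3],
    [[0.02, 0, 0], [0, 0, 0], 0.3],
    [[0.02, 0, 0], [0, 0, 0], 0.3]
  ]
}}

```text
clock: 8.17
eef_pos: [432.7, 219.3, 88.4]
eef_rot: [3.14, 0.01, 0.038]
wrist_force: [-33.2, -2.1, 23.5]
finger_gap: 65.9
finger_force: 16.4
```

Emit:
{"api": "apply_moves", "payload": {
  "moves": [
    [[0.01, 0, 0], [0, 0, 0], 0.3],
    [[0.02, 0, 0], [0, 0, 0], 0.3],
    [[0.02, 0, 0], [0, 0, 0], 0.3]
  ]
}}

```text
clock: 8.42
eef_pos: [433.1, 219.3, 88.3]
eef_rot: [3.139, 0.021, 0.038]
wrist_force: [-72.3, -5.0, 53.3]
finger_gap: 65.9
finger_force: 36.8
```

Emit:
{"api": "apply_moves", "payload": {
  "moves": [
    [[-0.03, 0, 0], [0, 0, 0], 0.3],
    [[-0.1, 0, 0], [0, 0, 0], 0.3],
    [[-0.16, 0, -0.05], [0, 0, 0], 0.1],
    [[-0.16, 0, -0.2], [0, 0, 0], 0],
    [[-0.16, 0, -0.4], [0, 0, 0], 0],
    [[-0.16, 0.2, -0.6], [0, 0, 0], 0],
    [[-0.16, 0.4, -0.8], [0, 0, 0], 0],
    [[-0.16, 0.6, -0.85], [0, 0, 0], 0],
    [[-0.16, 0.8, -0.85], [0, 0, 0], 0],
    [[-0.16, 1, -0.85], [0, 0, 0], 0],
    [[-0.16, 1, -0.85], [0, 0, 0], 0],
    [[-0.16, 1, -0.85], [0, 0, 0], 0]
  ]
}}

```text
clock: 9.42
eef_pos: [410.5, -33.7, 302.1]
eef_rot: [3.141, -0.001, 0.038]
wrist_force: [0.3, -0.2, -0.2]
finger_gap: 94.0
finger_force: 0.0
```

```bash
cat >> h.py <<'E'
D=lambda y:Ro.from_euler("xyz",[np.pi,0,y])
def clampR(d):
    d=np.array(d)/np.linalg.norm(d);h=np.array([d[0],d[1],0]);h/=np.linalg.norm(h)
    z=h*d[2]-np.array([0,0,1])*np.hypot(d[0],d[1]);return Ro.from_matrix(np.c_[d,np.cross(z,d),z])
E
python3 - <<'E'
from h import *
np.set_printoptions(precision=4,suppress=True)
s=manip.read_state();print(s["eef_pos"],s["eef_rot"])
a=viewer.camera("top");cv2.imwrite("pics/t3.png",a);cv2.imwrite("pics/t3c.png",cv2.resize(a[195:300,195:285],None,fx=5,fy=5,interpolation=cv2.INTER_CUBIC))
r=clampR([.729,-.092,.678])
b=None
for p,q in [([430,-190,290],D(-.12)),([478,-243,248],r)]: print(*move(p,q,b));b=(np.array(p),q)
E
```

```text
[410.4557 -33.7138 302.0807] [ 3.1413 -0.0012  0.0381]
[0.0552 0.6079 0.0539] [ 0.0006 -0.0008  0.0492]
[0.216  0.1875 0.168 ] [-0.0007  0.2372  0.0017]
```

View pics/t3c.png

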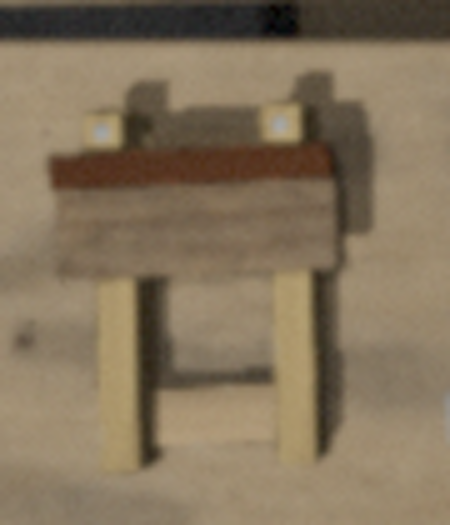

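The offcut is flush with the strip (joint line v≈185) and the ends are level within a few mm. Going to the clamp pre-grasp.

Emit:
{"api": "apply_moves", "payload": {
  "moves": [
    [[0.06, 0.61, 0.05], [0, 0, 0.049], 0],
    [[0.06, 0.61, 0.05], [0, 0, 0.049], 0],
    [[0.06, 0.61, 0.05], [0, 0, 0.049], 0],
    [[0.06, 0.61, 0.05], [0, 0, 0.049], 0],
    [[0.06, 0.61, 0.05], [0, 0, 0.049], 0]
  ]
}}

```text
clock: 9.88
eef_pos: [431.6, -187.4, 287.6]
eef_rot: [3.141, 0.001, -0.12]
wrist_force: [0.3, 1.0, -0.2]
finger_gap: 94.0
finger_force: 0.0
```

Emit:
{"api": "apply_moves", "payload": {
  "moves": [
    [[0.05, 0.19, 0], [0, 0.237, 0], 0],
    [[0.1, 0.19, 0], [0, 0.237, 0], 0],
    [[0.2, 0.19, 0.1], [0, 0.237, 0], 0],
    [[0.21, 0.19, 0.15], [0, 0.237, 0], 0],
    [[0.21, 0.19, 0.15], [0, 0.237, 0], 0],
    [[0.21, 0.19, 0.15], [0, 0.237, 0], 0],
    [[0.21, 0.19, 0.15], [0, 0.237, 0], 0],
    [[0.21, 0.19, 0.15], [0, 0.237, 0], 0]
  ]
}}

```text
clock: 10.55
eef_pos: [477.8, -236.3, 251.0]
eef_rot: [-3.14, -0.742, -0.117]
wrist_force: [0.1, -0.5, 0.1]
finger_gap: 94.1
finger_force: 0.0
```

Run:
```python
from h import *
np.set_printoptions(precision=4,suppress=True)
s=manip.read_state();print(s["eef_pos"],s["eef_rot"],s["joints"])
i=viewer.camera_info("wrist");cv2.imwrite("pics/w4.png",viewer.camera("wrist"));np.savez("w4.npz",R=i["R"],t=i["t"])
print([onz("top",(u/5+195-.4,v/5+195-.4),92) for u,v in[(50,157),(330,145),(338,268),(58,278)]])
```

```text
[ 477.7938 -236.3436  251.0306] [-3.1405 -0.7423 -0.1171] [-0.7112 -0.0582  2.0159  0.6777  0.6497  0.5388]
[array([500.0865, 292.7332,  92.    ]), array([504.6775, 152.9273,  92.    ]), array([443.5725, 148.7642,  92.    ]), array([440.008 , 287.7744,  92.    ])]
```

View pics/w4.png

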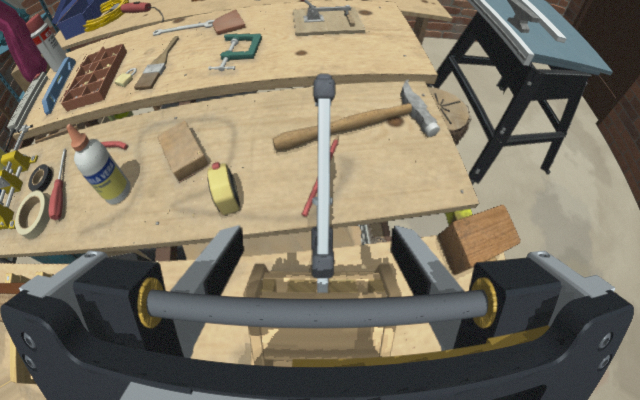

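The bar runs straight down the view. The fixed jaw's inner edge is at (324,101) and the sliding jaw's at (322,254).

Run:
```python
from h import *
np.set_printoptions(precision=4,suppress=True)
q=np.load("w4.npz");R,t=q["R"],q["t"];C=-R.T@t
def dr(uv):
    v=(np.array(uv)-[316.766,198.84])/309.707;th=np.hypot(*v);return R.T@np.r_[v/th*np.sin(th),np.cos(th)]
d0=np.array([.729,-.092,.678]);r=clampR(d0);n=-r.as_matrix()[:,2]
a,b=dr((324,101)),dr((322.5,254))
o=np.array([578,-255.7,205.4])
h=n@(o+10*n-C)
A,B=C+a*h/(n@a),C+b*h/(n@b)
print("with tri plane",A,B,np.linalg.norm(A-B), "expected",o+50*d0+10*n,o-82*d0+10*n)
h*=132/np.linalg.norm(A-B);A,B=C+a*h/(n@a),C+b*h/(n@b);print("scaled",A,B,(A-B)/132)
P,rot=pose();print("tool offset of bar pts",rot.inv().apply(A-P),rot.inv().apply(B-P))
```

```text
with tri plane [ 604.4199 -257.2783  243.3755] [ 507.1628 -245.1055  152.934 ] 133.36712710678773 expected [ 607.722  -259.4509  246.6493] [ 511.494  -247.3069  157.1533]
scaled [ 602.559  -257.0052  245.19  ] [ 506.2988 -244.9572  155.6757] [ 0.7292 -0.0913  0.6781]
tool offset of bar pts [88.2144  5.8988 89.7685] [-43.7822   5.0492  90.1822]
```

Emit:
{"api": "apply_moves", "payload": {
  "moves": [
    [[-0.02, 0.022, 0.1], [0, 0, 0], 0.5],
    [[-0.02, 0.022, 0.2], [0, 0, 0], 0.5],
    [[-0.02, 0.022, 0.3], [0, 0, 0], 0.5],
    [[-0.02, 0.022, 0.35], [0, 0, 0], 0.5],
    [[-0.02, 0.022, 0.4], [0, 0, 0], 0.5],
    [[-0.02, 0.022, 0.4], [0, 0, 0], 0.6],
    [[-0.02, 0.022, 0.4], [0, 0, 0], 1],
    [[-0.02, 0.022, 0.4], [0, 0, 0], 1],
    [[-0.02, 0.022, 0.4], [0, 0, 0], 1],
    [[-0.02, 0.022, 0.4], [0, 0, 0], 1],
    [[-0.02, 0.022, 0.4], [0, 0, 0], 1],
    [[-0.02, 0.022, 0.4], [0, 0, 0], 1]
  ],
  "squeeze": 20
}}

```text
clock: 11.6
eef_pos: [541.3, -249.7, 174.7]
eef_rot: [3.141, -0.745, -0.116]
wrist_force: [0.1, 0.2, -0.2]
finger_gap: 17.4
finger_force: 0.0
```

Emit:
{"api": "apply_moves", "payload": {
  "moves": [
    [[0, 0, 0], [0, 0, 0], 1],
    [[0, 0, 0], [0, 0, 0], 1],
    [[0, 0, 0], [0, 0, 0], 1],
    [[0, 0, 0], [0, 0, 0], 1],
    [[0, 0, 0], [0, 0, 0], 1],
    [[0, 0, 0], [0, 0, 0], 1],
    [[0, 0, 0], [0, 0, 0], 1]
  ]
}}

```text
clock: 12.18
eef_pos: [541.4, -249.7, 174.4]
eef_rot: [3.141, -0.745, -0.116]
wrist_force: [-0.6, 1.0, 3.2]
finger_gap: 9.5
finger_force: 20.0
```

Emit:
{"api": "apply_moves", "payload": {
  "moves": [
    [[0, 0, 0], [0, 0, 0], 1],
    [[0, 0, 0], [0, 0, 0], 1],
    [[0, 0, 0], [0, 0, 0], 1]
  ],
  "squeeze": 55
}}

```text
clock: 12.43
eef_pos: [541.4, -249.7, 174.4]
eef_rot: [3.142, -0.745, -0.116]
wrist_force: [-1.3, 0.8, 3.7]
finger_gap: 9.6
finger_force: 55.0
```

Emit:
{"api": "apply_moves", "payload": {
  "moves": [
    [[0.02, 0, 0], [0, 0, 0], 1],
    [[0.05, 0, 0], [0, 0, 0], 1],
    [[0.09, 0, 0], [0, 0, 0], 1],
    [[0.14, 0, 0], [0, 0, 0], 1],
    [[0.19, 0, 0], [0, 0, 0], 1],
    [[0.24, 0, 0], [0, 0, 0], 1],
    [[0.3, 0, 0], [0, 0, 0], 1],
    [[0.36, 0, 0], [0, 0, 0], 1],
    [[0.42, 0, 0], [0, 0, 0], 1],
    [[0.46, 0, 0], [0, 0, 0], 1],
    [[0.48, 0, 0], [0, 0, 0], 1],
    [[0.48, 0, 0], [0, 0, 0], 1]
  ]
}}

```text
clock: 13.43
eef_pos: [629.3, -259.7, 255.3]
eef_rot: [3.142, -0.744, -0.115]
wrist_force: [0.3, 0.1, -3.6]
finger_gap: 9.7
finger_force: 55.0
```

Emit:
{"api": "apply_moves", "payload": {
  "moves": [
    [[0, 0, -0.05], [0, 0, 0], 1],
    [[0, 0, -0.1], [0, 0, 0], 1],
    [[0, 0, -0.15], [0, 0, 0], 1],
    [[0, 0, -0.2], [0, 0, 0], 1],
    [[0, 0, -0.2], [0, 0, 0], 1]
  ]
}}

```text
clock: 13.85
eef_pos: [594.4, -256.0, 293.4]
eef_rot: [3.141, -0.745, -0.116]
wrist_force: [-0.9, 0.5, -2.4]
finger_gap: 9.5
finger_force: 55.0
```

Run:
```python
from h import *
np.set_printoptions(precision=4,suppress=True)
s=manip.read_state();print(s["eef_pos"],s["eef_rot"],s["joints"],s["wrist_force"],s["finger_gap"])
b=None
for p,q in [([530,-225,310],D(-.116)),([460,0,310],D(-.04)),([432,219,240],D(.034)),([432,219,124],D(.034))]: print(*move(p,q,b));b=(np.array(p),q)
```

```text
[ 594.3826 -255.9776  293.3824] [ 3.1406 -0.7455 -0.1155] [-0.5838  0.151   1.6947  0.5123  0.6722  0.8005] [-0.9358  0.5056 -2.3667] 9.503088524768188
[-0.1534 -0.0932 -0.2321] [ 0.0002 -0.2373  0.    ]
[-0.3823 -0.8615 -0.    ] [ 0.      0.     -0.0242]
[-0.1469 -0.8708  0.28  ] [ 0.      0.     -0.0236]
[-0.    -0.     0.464] [0. 0. 0.]
```

Emit:
{"api": "apply_moves", "payload": {
  "moves": [
    [[-0.15, -0.09, -0.23], [0, -0.237, 0], 1],
    [[-0.15, -0.09, -0.23], [0, -0.237, 0], 1],
    [[-0.15, -0.09, -0.23], [0, -0.237, 0], 1],
    [[-0.15, -0.09, -0.23], [0, -0.237, 0], 1],
    [[-0.15, -0.09, -0.23], [0, -0.237, 0], 1],
    [[-0.15, -0.09, -0.23], [0, -0.237, 0], 1],
    [[-0.15, -0.09, -0.23], [0, -0.237, 0], 1],
    [[-0.15, -0.09, -0.23], [0, -0.237, 0], 1]
  ]
}}

```text
clock: 14.52
eef_pos: [532.8, -225.7, 307.0]
eef_rot: [-3.14, 0.0, -0.115]
wrist_force: [-0.4, -0.1, -3.0]
finger_gap: 9.5
finger_force: 55.0
```

Emit:
{"api": "apply_moves", "payload": {
  "moves": [
    [[-0.06, -0.14, 0], [0, 0, -0.024], 1],
    [[-0.13, -0.28, 0], [0, 0, -0.024], 1],
    [[-0.19, -0.42, 0], [0, 0, -0.024], 1],
    [[-0.25, -0.57, 0], [0, 0, -0.024], 1],
    [[-0.32, -0.72, 0], [0, 0, -0.024], 1],
    [[-0.38, -0.86, 0], [0, 0, -0.024], 1],
    [[-0.38, -0.86, 0], [0, 0, -0.024], 1],
    [[-0.38, -0.86, 0], [0, 0, -0.024], 1]
  ]
}}

```text
clock: 15.18
eef_pos: [461.7, -0.0, 309.4]
eef_rot: [-3.141, -0.004, -0.038]
wrist_force: [-0.1, -0.7, -4.0]
finger_gap: 9.5
finger_force: 55.0
```

Emit:
{"api": "apply_moves", "payload": {
  "moves": [
    [[-0.02, -0.14, 0], [0, 0, -0.024], 1],
    [[-0.05, -0.28, 0], [0, 0, -0.024], 1],
    [[-0.07, -0.42, 0], [0, 0, -0.024], 1],
    [[-0.1, -0.57, 0], [0, 0, -0.024], 1],
    [[-0.12, -0.72, 0.1], [0, 0, -0.024], 1],
    [[-0.147, -0.87, 0.2], [0, 0, -0.024], 1],
    [[-0.147, -0.87, 0.28], [0, 0, -0.024], 1],
    [[-0.147, -0.87, 0.28], [0, 0, -0.024], 1],
    [[-0.147, -0.87, 0.28], [0, 0, -0.024], 1]
  ]
}}

```text
clock: 15.93
eef_pos: [434.6, 216.5, 238.9]
eef_rot: [3.142, 0.001, 0.035]
wrist_force: [0.2, 0.1, -3.0]
finger_gap: 9.6
finger_force: 55.0
```

Run:
```python
from h import *
np.set_printoptions(precision=4,suppress=True)
s=manip.read_state();print(s["eef_pos"],s["eef_rot"],s["wrist_force"],s["finger_gap"])
cv2.imwrite("pics/w5.png",viewer.camera("wrist"));i=viewer.camera_info("wrist");np.savez("w5.npz",R=i["R"],t=i["t"])
a=viewer.camera("scene")[115:265,190:310];b=viewer.camera("top")[190:300,190:290]
cv2.imwrite("pics/s5.png",cv2.resize(a,None,fx=4,fy=4));cv2.imwrite("pics/t5.png",b)
w=cv2.imread("pics/w5.png"); c=cv2.resize(a,(320,400));cv2.imwrite("pics/c5.png",np.hstack([w[:,80:560],c]))
```

```text
[434.6272 216.5015 238.8815] [3.1416 0.0007 0.0345] [ 0.1938  0.0505 -3.045 ] 9.564911627987614
```

View pics/c5.png

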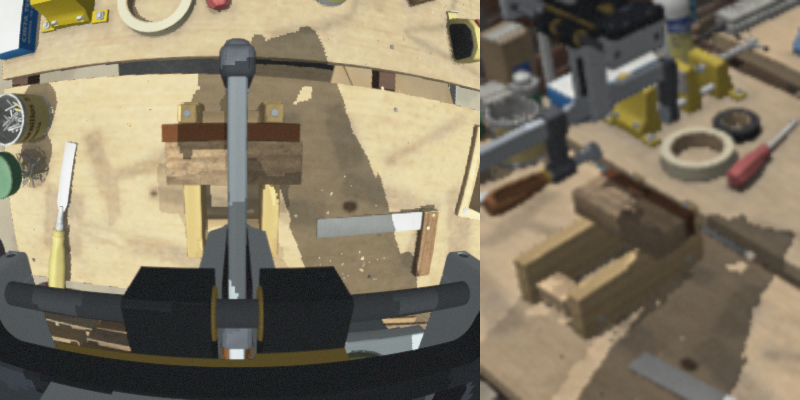

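The clamp is level over the joint. The fixed jaw's inner edge is at wrist pixel (317,82), the strip's top back edge at v≈124 and the offcut's outer edge at v≈184.

Run:
```python
from h import *
np.set_printoptions(precision=2,suppress=True)
q=np.load("w5.npz");R,t=q["R"],q["t"];C=-R.T@t
def w(uv,z):
    v=(np.array(uv)-[316.766,198.84])/309.707;th=np.hypot(*v);d=R.T@np.r_[v/th*np.sin(th),np.cos(th)];return C+d*(z-C[2])/d[2]
P=pose()[0]
print("jaw edge",w((317,83),P[2]+12)-P,"jaw far",w((317,41),P[2]+12)-P)
c=[w(p,92) for p in[(242,124),(378,124),(381,184),(245,184)]];print(c,np.mean(c,0))
b=None
for x in(428,434): print(*move([x,219,126],D(.034),b))
```

```text
jaw edge [91.25  2.45 12.  ] jaw far [112.33   3.17  12.  ]
[array([503.81, 294.26,  92.  ]), array([508.02, 156.95,  92.  ]), array([446.38, 149.7 ,  92.  ]), array([441.53, 291.26,  92.  ])] [474.93 223.04  92.  ]
[-0.03 -0.01  0.46] [-0. -0. -0.]
[-0.01 -0.01  0.46] [-0. -0. -0.]
```

Emit:
{"api": "apply_moves", "payload": {
  "moves": [
    [[-0.01, -0.015, 0.08], [0, 0, 0], 1],
    [[-0.01, -0.015, 0.16], [0, 0, 0], 1],
    [[-0.01, -0.015, 0.24], [0, 0, 0], 1],
    [[-0.01, -0.015, 0.31], [0, 0, 0], 1],
    [[-0.01, -0.015, 0.37], [0, 0, 0], 1],
    [[-0.01, -0.015, 0.42], [0, 0, 0], 1],
    [[-0.01, -0.015, 0.45], [0, 0, 0], 1],
    [[-0.01, -0.015, 0.47], [0, 0, 0], 1],
    [[-0.01, -0.015, 0.475], [0, 0, 0], 1],
    [[-0.01, -0.015, 0.475], [0, 0, 0], 1],
    [[-0.01, -0.015, 0.475], [0, 0, 0], 1],
    [[-0.01, -0.015, 0.475], [0, 0, 0], 1]
  ]
}}

```text
clock: 17.08
eef_pos: [432.2, 221.2, 121.2]
eef_rot: [-3.141, -0.001, 0.035]
wrist_force: [-0.5, -0.1, -3.0]
finger_gap: 9.7
finger_force: 55.0
```

Run:
```python
from h import *
s=manip.read_state();print(s["eef_pos"],s["eef_rot"],s["wrist_force"],s["moment"],s["qd"])
a=viewer.camera("scene")[115:265,190:310];w=viewer.camera("wrist")
cv2.imwrite("pics/c6.png",np.hstack([w[:,80:560],cv2.resize(a,(320,400))]))
```

```text
[432.2002379  221.24412381 121.20421063] [-3.14114730e+00 -1.15535863e-03  3.48339099e-02] [-0.49798377 -0.10003651 -3.01418327] [-0.0017738   0.15286114  0.00990313] [ 0.00081042  0.00315604  0.00272764 -0.00122221 -0.00355176 -0.00121182]
```

View pics/c6.png

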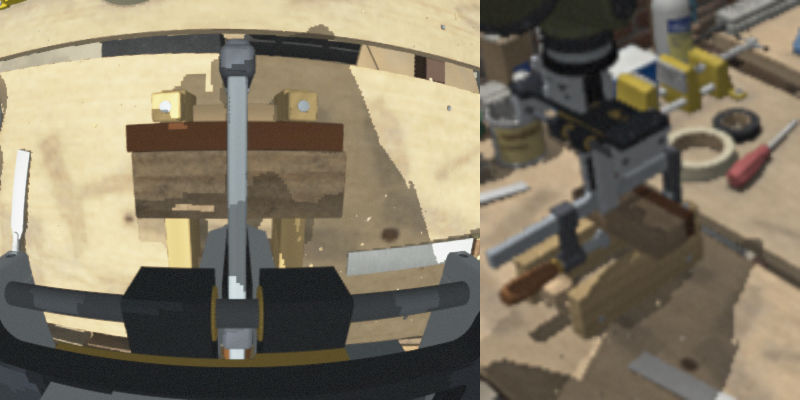

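The bar sits centred over the joint, with the fixed jaw beyond the strip and the sliding jaw outside the offcut. The wrist force is only the clamp's weight, so it is touching nothing. Handing in.

```bash
python3 -c "
from cell import manip
print(manip.sign_off())"
```

```text
the job is handed in; nothing more can be done
None
```

The offcut is flush against the strip on the bearers, the arm is holding the clamp level across the middle of the joint without touching the work, and the job is handed in; no verdict was returned.

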